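Put three containers back on their own stands and the vial on its dish

ROBOT

A 6-joint arm with a two-finger parallel gripper is mounted at the origin on a cart in front of the work surface, level with it; the furniture and walls round the work are solid. World frame = base frame: x ahead of the robot, y to its left, z up, the work surface at z = 0. Lengths are in m, angles in rad, forces in N, time in s.
With the tool pointing down it reaches from about 0.3 to 0.875 m from the base axis. Payload 4.2 kg.
Tool frame: the origin (TCP) lies at the very end of the fingers, on their centre line; the grasp point (between the pads) lies bot.grasp_offset behind it (bot.grasp_offset is the distance from the TCP to the grasp point, in m); z points along the fingers, y is the line along which they close (so a half turn about z gives the same grasp; the last joint's range is limited). The gripper opens to 85 mm and grips with 20 to 120 N. Pads are 22 mm wide; open, the fingers measure 114 mm over their backs; the gripper's body (76 mm by 85 mm) begins 54 mm behind the grasp point. The pads swing forward as they close: fully open they stand 13 mm farther back than shut.
Start: joints at [-1.176, 0.32, 1.565, -0, 1.257, -0.02], TCP at [0.232, -0.526, 0.231] pointing down, gripper open.
Joint ranges: [-3.11, 3.11], [-0.84, 2.01], [0.21, 2.61], [-1.34, 4.49], [0.05, 2.63], [-2.56, 2.56]. Speed limits (rad/s): [2.57, 2.57, 3.14, 3.14, 3.14, 3.14].

INTERFACE

Orientations are given as a rotation vector (axis times angle).
In Python, from plant import bot, hand, solver, status, optics, workorder, finder gives the robot as it stands. Calls block until the motion is done:
- bot.reach(position, orientation): joint-space move of the TCP to a pose.
- bot.move_straight(position, v=0.15, attitude=None): straight line of the TCP; attitude=None keeps the orientation; v is the mean speed in m/s.
- bot.move_j(angles): joint-space move.
- hand.set_gripper(opening, force=None): finger opening in m; force is the grip in N (None keeps the last); returns when the fingers have stopped.
- bot.hold(seconds).
- solver.solve_ik(position, orientation): joint angles nearest the present ones, or None.
- status.get_obs(): the state.
- optics.grab_frame(name): name is "scene" or "top" or "wrist"; returns (picture, depth): 480x640x3 uint8, red, green, blue; 480x640 float32, m along the optical axis (not along the pixel's ray), 0 where there is no reading.
- optics.camera_params(name): a dict with "camera_matrix" (3x3 intrinsics, pixels), "world_to_cam" (4x4, takes a point from world to camera coordinates). Camera axes: x right, y down, z forward; pixel columns grow to the right and rows downward; lengths in m; the calibration is good to about 2 mm. The wrist camera is an equidistant fisheye: a pixel r from the principal point sees the ray r / f radians off the axis. A picture is of the moment at which its call begins: read the wrist's pose just before it. camera_params takes no time and is no camera call; for the wrist camera it gives the pose at the moment of the call.
A pose or a line that the arm cannot do raises bot.PlanningError and nothing moves.
- workorder.finish_job(): hands the job in; it is judged then, once.
Trained networks look in the newest picture that a camera, given by its name, has taken for a name from the list of things; names that differ only in an ending like _2 or _b are one class to them, and where a whole thing is asked for, a point or a joint stands for the part that bears it (a point fixed in the world has none). Each returns a list of dicts, best first, with "score" (0 to 1); they miss things now and then, are a little off and sometimes report something else, mostly with a low value. They report only what shows in the picture. A call takes as long as a camera call. They do not tell look-alikes from the thing itself.
- finder.look_for(camera, target): "position" ([column, row] in pixels, amid what is visible of it).
- finder.place_of(camera, target): "position" ([column, row] in pixels: a listed point, or the origin of a listed thing).
The state is a dict: "time": time; "joint_positions": joint angles; "joint_vel": joint speeds; "tau": joint torques, N m; "ee_pos": TCP position; "tcp_rot": TCP orientation; "ft_force": force on the tool from outside, world axes, zero at the start; "ft_torque": the same for the moment, N m; "finger_gap": finger opening in m; "finger_force": force on a finger pad.
Only numpy, scipy, OpenCV 4.12 (cv2) and the standard library are available. Lean on these libraries where they do the work, as an engineer would, in place of code of your own. Each camera call takes 0.05 s, during which the arm holds its last target. There are 200 camera calls.

TASK

The petri dish, the capped tube and the dropper bottle are standing on one another's stands. Rearrange them so that the dish is on the round stand, the tube on the square one and the dropper bottle on the oblong one, each upright in the middle; the empty cross-shaped stand is free for parking things on the way. When the dish is on its round stand, then stand the small glass vial upright on the middle of the dish's lid. Keep everything upright all the time and leave it all released.

Things in the scene. Friction and masses are not known exactly. Their poses are not given: they have to be found in the camera images.
- dish: Closed flat round petri dish, clear with a pinkish content, 56 mm diameter, 14 mm high to the flat lid (not to be opened), 30 g; starts on the square stand. Origin: centre of its underside, z up. Grip it across the diameter (56 mm) from above, fingertips just above the stand.
- tube: Upright skirted 50 ml tube with a ribbed orange screw cap, 127 mm high: body 31 mm diameter up to 110 mm, cap 38 mm diameter above that; 40 g; starts on the oblong stand. Origin: centre of its underside, z up. Flat foot 31 mm wide; easily tipped. Best gripped from above by its cap, 110 to 127 mm above its foot.
- dropper: Upright amber glass dropper bottle with black cap and bulb, 108 mm high: round body 36 mm diameter up to 55 mm, then cap about 21 mm and above 80 mm bulb about 15 mm diameter; 55 g; starts on the round stand. Origin: centre of its underside, z up. Grip the body 35 to 55 mm above its foot, with the bulb between the fingers and below the palm.
- vial: Small upright crimp-capped glass vial, 20 mm diameter, 38 mm high, 20 g; starts on the bare worktop. A tall fixed microscope stands to the left of the whole work area (nearer the robot, about x 0.30 to 0.47, y -0.07 to 0.07): keep the arm and wrist clear of it. Origin: centre of its underside, z up.
- stand_round: Round stand, 84 mm diameter: the dish belongs here. Fixed, 12 mm high, flat on top with no rim, standing on the worktop (z = 0); aluminium base with a black rubber top. Origin: centre of its underside; z up. 
- stand_square: Square stand, 74 x 74 mm: the tube belongs here. Fixed, 12 mm high, flat on top with no rim, standing on the worktop (z = 0); aluminium base with a black rubber top. Origin: centre of its underside; z up. 
- stand_oblong: Oblong stand, 60 mm along its x, 100 mm along its y: the dropper bottle belongs here. Fixed, 12 mm high, flat on top with no rim, standing on the worktop (z = 0); aluminium base with a black rubber top. Origin: centre of its underside; z up. 
- stand_cross: Cross-shaped stand, arms 92 mm long over all and 46 mm wide, empty at the start: a spare place for parking. Fixed, 12 mm high, flat on top with no rim, standing on the worktop (z = 0); aluminium base with a black rubber top. Origin: centre of its underside; z up. Stands and vial start at least 100 mm apart (centres); fixed clutter lies between (under 12 mm high) and beyond them (taller).
Not all that is in view belongs to the job. What is shaped like the vial but black or orange is not meant.

How it is judged:
By the outcome, as a careful person would: the job done as asked, in the order asked, and still so for the second after the job is handed in, with the robot touching nothing.
It also fails if it takes over 112 s, if anything falls off the work surface, if the arm or the gripper's body presses on something with over 40 N, if the wrist force passes 120 N, or if a joint passes its speed limit or range.

## Working session

There is one attempt and no reset: what is moved stays moved. The work goes in short steps, each a Python script; the robot and the scene stay as the last script left them, time stands still between calls to the robot, and variables do not carry over. Pictures are saved under pics/ and viewed, at most 17 in all, crops included, and the job is handed in when it is done.

```bash
mkdir -p pics; ls; python3 - <<'E'
from plant import bot, hand, solver, status, optics, workorder, finder
import cv2, numpy as np
o=status.get_obs(); print(o['time'],o['ee_pos'],o['tcp_rot'],o['finger_gap'],bot.grasp_offset)
for c in ['top','scene']:
    im,d=optics.grab_frame(c); cv2.imwrite(f'pics/{c}0.png',im[:,:,::-1]); np.save(f'{c}_d.npy',d)
    p=optics.camera_params(c); print(c,p['camera_matrix'].tolist(),p['world_to_cam'].round(4).tolist())
    K=p['camera_matrix'];T=np.linalg.inv(p['world_to_cam'])
    for n in ['dish','tube','dropper','vial','stand_round','stand_square','stand_oblong','stand_cross']:
        for r in finder.place_of(c,n)[:4]:
            u,v=r['position']; z=d[int(np.clip(v,0,479)),int(np.clip(u,0,639))]
            P=T@np.r_[np.linalg.inv(K)@[u,v,1]*z,1]
            print(n,np.round(r['position'],1),round(r['score'],2),P[:3].round(4))
E
```

```text
pics
0.0 [ 0.23152903 -0.52578684  0.2304687 ] [-3.07251403e+00 -6.46550930e-01  5.89178026e-04] 0.0853758570582123 0.0187
top [[483.66263022992854, 0.0, 316.9221829977786], [0.0, 483.66263022992854, 239.99733945399683], [0.0, 0.0, 1.0]] [[0.0186, -0.9998, -0.0066, -0.283], [-0.9844, -0.0171, -0.175, 0.5958], [0.1748, 0.0097, -0.9846, 0.8069], [0.0, 0.0, 0.0, 1.0]]
dish [255.3 301.6] 0.98 [ 0.4914 -0.1637  0.0256]
dish [323.5 308.8] 0.44 [ 0.4777 -0.2854  0.1177]
tube [256.4 216.4] 0.62 [ 0.6413 -0.1633  0.0539]
dropper [323.6 314.4] 0.6 [ 0.4695 -0.2859  0.0911]
vial [328.6 198.2] 0.64 [ 0.6892 -0.2924  0.0085]
vial [314.5 249.5] 0.47 [ 0.5862 -0.268   0.035 ]
stand_round [254.8 215.4] 0.22 [ 0.6403 -0.1621  0.0661]
stand_square [251.7 219.7] 0.74 [ 0.6358 -0.1547  0.051 ]
stand_square [258. 301.] 0.6 [ 0.4925 -0.1687  0.0268]
stand_oblong [252.4 218.7] 0.71 [ 0.6361 -0.1569  0.0579]
stand_cross [393.1 271.1] 0.81 [ 0.5521 -0.4124  0.0136]
scene [[591.0886906026168, 0.0, 313.4773359122216], [0.0, 591.0886906026168, 242.7052734752879], [0.0, 0.0, 1.0]] [[-0.7984, -0.6021, -0.0049, 0.3196], [-0.465, 0.6217, -0.6303, 0.4634], [0.3825, -0.501, -0.7763, 0.5143], [0.0, 0.0, 0.0, 1.0]]
dish [330.1 342.7] 0.82 [ 0.4869 -0.1503  0.0247]
tube [232.9 284.2] 0.89 [ 0.6407 -0.138   0.0374]
dropper [390.6 280. ] 0.57 [ 0.473  -0.2699  0.0401]
vial [318.4 258.4] 0.89 [ 0.5852 -0.2571  0.0138]
vial [296.5 237. ] 0.58 [ 0.6363 -0.2708  0.0123]
vial [269.1 216.6] 0.57 [ 0.6952 -0.2776  0.0123]
vial [390.5 282.6] 0.48 [ 0.4725 -0.2698  0.0345]
stand_round [388.2 285.5] 0.58 [ 0.4741 -0.2675  0.0288]
stand_oblong [237.5 293.2] 0.7 [ 0.6386 -0.1413  0.0139]
stand_cross [393.7 208.2] 0.86 [ 0.5502 -0.4055  0.0143]
```

View pics/top0.png

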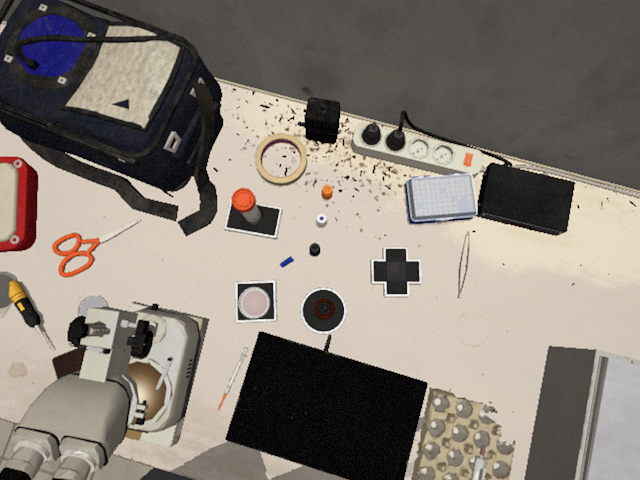

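View pics/scene0.png

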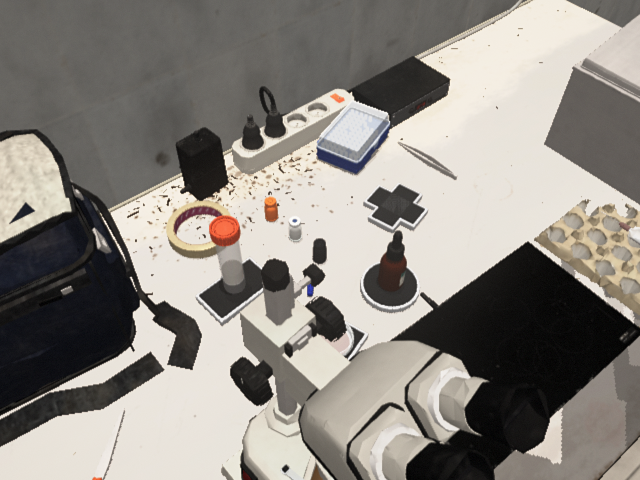

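Candidates for the vial are the clear, white-capped one (top 321,219; scene 295,228), the black one (315,249; 319,250) and the orange one (327,192; 271,208). I choose the clear one. The dish (255,302), tube (243,200), dropper (323,310) and the stands have no look-alikes: round (323,311), square (256,302), oblong (253,219), cross (396,271).

```bash
cat > h.py <<'E'
from plant import bot, hand, solver, status, optics, workorder, finder
import cv2, numpy as np
from scipy.spatial.transform import Rotation as R
def down(yaw):  # closing line (tool y) at world angle yaw+90deg (mod 180)
    return (R.from_euler('z',yaw)*R.from_euler('x',np.pi)).as_rotvec()
def cloud(c,d):
    p=optics.camera_params(c);K=p['camera_matrix'];T=np.linalg.inv(p['world_to_cam'])
    v,u=np.mgrid[:480,:640]; P=np.stack([(u-K[0,2])/K[0,0]*d,(v-K[1,2])/K[1,1]*d,d,np.ones_like(d)],-1)
    return (P@T.T)[...,:3]
def plane(c,uv,z):
    p=optics.camera_params(c);K=p['camera_matrix'];T=np.linalg.inv(p['world_to_cam'])
    r=T[:3,:3]@np.linalg.inv(K)@np.r_[uv,1]; return (T[:3,3]+r*(z-T[2,3])/r[2])
E
python3 - <<'E'
from h import *
im=cv2.imread('pics/top0.png'); P=cloud('top',np.load('top_d.npy'))
S=cloud('scene',np.load('scene_d.npy')); sim=cv2.imread('pics/scene0.png')
# microscope extents
for C in (P,S):
    m=(C[...,0]>.2)&(C[...,0]<.52)&(C[...,1]>-.14)&(C[...,1]<.12)&(C[...,2]>.1)&(C[...,2]<.6)
    q=C[m]; print('micro',m.sum(), np.percentile(q,[0.5,99.5],axis=0).round(3).tolist())
    for lo,hi in((.1,.2),(.2,.3),(.3,.4),(.4,.6)):
        k=q[(q[:,2]>lo)&(q[:,2]<hi)]
        if len(k)>10: print(lo,k.min(0).round(3),k.max(0).round(3))
# heights at centers
for n,C,(u,v) in [('cap',P,(243,199)),('cap',S,(225,226)),('bulb',P,(325,308)),('bulbS',S,(397,236)),('vial',P,(321,219)),('vialS',S,(295,221)),('cross',P,(396,271)),('crossS',S,(395,207)),('dish',P,(255,304)),('table',P,(360,240)),('black',P,(315,248)),('or',P,(327,190))]:
    print(n,np.median(C[v-1:v+2,u-1:u+2].reshape(-1,3),0).round(4))
def rub(name,box,thr=80,z=.012):
    x0,y0,x1,y1=box; g=im[y0:y1,x0:x1].max(2)<thr
    m=cv2.morphologyEx(g.astype('u1'),cv2.MORPH_OPEN,np.ones((2,2)))
    n,l,s,c=cv2.connectedComponentsWithStats(m); i=1+s[1:,4].argmax()
    pts=np.argwhere(l==i)[:,::-1]+[x0,y0]
    W=np.array([plane('top',p,z)[:2] for p in pts.astype(float)])
    r=cv2.minAreaRect((W*1000).astype(np.float32)); print(name,len(pts),np.round(r[0],1),np.round(r[1],1),round(r[2],1),'mean',(W.mean(0)*1000).round(1))
rub('cross',(365,240,430,305));rub('square',(228,274,285,328));rub('round',(295,283,350,340));rub('oblong',(215,195,290,245))
c=cv2.resize(im[170:345,220:430],None,fx=3.4,fy=3.4,interpolation=cv2.INTER_CUBIC); cv2.imwrite('pics/crop.png',c)
for x,y,z in [(.49,-.165,.02),(.64,-.16,.12),(.48,-.28,.05),(.55,-.41,.05),(.64,-.275,.0),(.64,-.16,.3),(.55,-.28,.4)]:
    for yaw in (0,np.pi/2,-np.pi/2):
        j=solver.solve_ik([x,y,z],down(yaw)); print(x,y,z,round(yaw,1),None if j is None else np.round(j,2))
E
```

```text
micro 19747 [[0.29, -0.069, 0.104], [0.468, 0.047, 0.371]]
0.1 [ 0.285 -0.073  0.1  ] [0.473 0.021 0.179]
0.2 [ 0.298 -0.07   0.209] [0.471 0.037 0.3  ]
0.3 [ 0.285 -0.071  0.3  ] [0.468 0.055 0.378]
micro 40702 [[0.251, -0.06, 0.11], [0.466, 0.054, 0.39]]
0.1 [ 0.377 -0.022  0.1  ] [0.472 0.054 0.2  ]
0.2 [ 0.333 -0.067  0.2  ] [0.471 0.052 0.3  ]
0.3 [ 0.247 -0.068  0.3  ] [0.469 0.057 0.393]
cap [ 0.651  -0.1519  0.1371]
cap [ 0.6517 -0.1527  0.1364]
bulb [ 0.4789 -0.2878  0.1209]
bulbS [ 0.4792 -0.2809  0.1184]
vial [ 0.642  -0.2788  0.038 ]
vialS [ 0.6422 -0.2764  0.0394]
cross [ 0.5524 -0.4179  0.0128]
crossS [ 0.5511 -0.4109  0.0119]
dish [ 0.4872 -0.1636  0.0259]
table [ 0.6115 -0.3528 -0.0009]
black [ 0.5886 -0.2689  0.0378]
or [ 0.6965 -0.2888  0.0388]
cross 1374 [ 550.7 -419.4] [80.9 81.7] 47.3 mean [ 550.8 -419.8]
square 356 [ 491.6 -164. ] [63.7 63.3] 3.2 mean [ 501.6 -173.8]Traceback (most recent call last):
  File "<stdin>", line 21, in <module>
  File "<stdin>", line 19, in rub
  File "h.py", line 11, in plane
    p=optics.camera_params(c);K=p['camera_matrix'];T=np.linalg.inv(p['world_to_cam'])
ValueError: time passes only in moves, steps and waits
```

```bash
cat >> h.py <<'E'
_c={}
def _par(c):
    if c not in _c: _c[c]=optics.camera_params(c)
    return _c[c]
def plane(c,uv,z):
    p=_par(c);K=p['camera_matrix'];T=np.linalg.inv(p['world_to_cam'])
    r=T[:3,:3]@np.linalg.inv(K)@np.r_[uv,1]; return (T[:3,3]+r*(z-T[2,3])/r[2])
def rub(name,im,box,thr=80,z=.012,cam='top'):
    x0,y0,x1,y1=box; g=im[y0:y1,x0:x1].max(2)<thr
    m=cv2.morphologyEx(g.astype('u1'),cv2.MORPH_OPEN,np.ones((2,2)))
    n,l,s,c=cv2.connectedComponentsWithStats(m); i=1+s[1:,4].argmax()
    pts=np.argwhere(l==i)[:,::-1]+[x0,y0]
    W=np.array([plane(cam,p,z)[:2] for p in pts.astype(float)])
    r=cv2.minAreaRect((W*1000).astype(np.float32)); print(cam,name,len(pts),np.round(r[0],1),np.round(r[1],1),round(r[2],1),'mean',(W.mean(0)*1000).round(1))
E
python3 - <<'E'
from h import *
im=cv2.imread('pics/top0.png'); sim=cv2.imread('pics/scene0.png')
rub('cross',im,(365,240,430,305));rub('square',im,(228,274,285,328));rub('round',im,(295,283,350,332));rub('oblong',im,(215,195,290,245))
rub('cross',sim,(355,180,435,235),cam='scene');rub('round',sim,(355,225,425,315),cam='scene');rub('oblong',sim,(190,255,262,325),cam='scene')
def col(name,I,box,f,z,cam):
    x0,y0,x1,y1=box; m=f(I[y0:y1,x0:x1].astype(int)); p=np.argwhere(m)[:,::-1]+[x0,y0]
    (c,r)=cv2.minEnclosingCircle(p.astype(np.float32)); print(cam,name,m.sum(),np.round(c,1),round(r,1),(plane(cam,np.array(c),z)*1000).round(1))
pink=lambda a:(a[...,2]-a[...,1]>15)&(a[...,2]>120)
col('dish',im,(232,278,280,326),pink,.02,'top')
org=lambda a:(a[...,2]-a[...,0]>110)&(a[...,2]>200)
col('cap',im,(225,180,262,215),org,.137,'top'); col('cap',sim,(205,210,242,242),org,.137,'scene')
c=cv2.resize(im[170:345,220:430],None,fx=3.4,fy=3.4,interpolation=cv2.INTER_CUBIC); cv2.imwrite('pics/crop.png',c)
for x,y,z in [(.49,-.165,.02),(.64,-.16,.12),(.48,-.28,.05),(.55,-.41,.05),(.64,-.275,.0),(.64,-.16,.3),(.55,-.28,.4)]:
    for yaw in (0,np.pi/2,-np.pi/2):
        j=solver.solve_ik([x,y,z],down(yaw)); print(x,y,z,round(yaw,1),None if j is None else np.round(j,2))
E
```

```text
top cross 1374 [ 550.7 -419.4] [80.9 81.7] 47.3 mean [ 550.8 -419.8]
top square 356 [ 491.6 -164. ] [63.7 63.3] 3.2 mean [ 501.6 -173.8]
top round 1300 [ 477.7 -287.1] [71.7 72.5] 1.1 mean [ 477.2 -287.1]
top oblong 904 [ 645.7 -152.7] [90.1 49.9] 81.3 mean [ 640.8 -156.8]
scene cross 1385 [ 551.  -414.6] [79.8 80. ] 47.3 mean [ 550.3 -414.2]
scene round 2226 [ 479.8 -310.3] [ 72.9 128.9] 4.7 mean [ 482.6 -293.4]
scene oblong 1520 [ 646.2 -147.5] [89.4 50.5] 80.6 mean [ 644.9 -141.3]
top dish 497 [242.5 301.8] 23.8 [ 490.9 -139.9   20. ]
top cap 346 [242.5 198.5] 11.1 [ 651.8 -151.1  137. ]
scene cap 493 [223.5 226.5] 14.9 [ 652.8 -150.6  137. ]
0.49 -0.165 0.02 0 [-0.35  0.46  1.97 -0.    0.71  1.22]
0.49 -0.165 0.02 1.6 [-0.35  0.46  1.97 -0.    0.71 -0.35]
0.49 -0.165 0.02 -1.6 None
0.64 -0.16 0.12 0 [-0.26  0.53  1.51 -0.    1.1   1.31]
0.64 -0.16 0.12 1.6 [-0.26  0.53  1.51 -0.    1.1  -0.26]
0.64 -0.16 0.12 -1.6 None
0.48 -0.28 0.05 0 [-0.55  0.47  1.85 -0.    0.83  1.02]
0.48 -0.28 0.05 1.6 [-0.55  0.47  1.85 -0.    0.83 -0.55]
0.48 -0.28 0.05 -1.6 None
0.55 -0.41 0.05 0 [-0.66  0.63  1.52 -0.    0.99  0.91]
0.55 -0.41 0.05 1.6 [-0.66  0.63  1.52  0.    0.99 -0.66]
0.55 -0.41 0.05 -1.6 [-0.66  0.63  1.52 -0.    0.99  2.48]
0.64 -0.275 0.0 0 [-0.42  0.7   1.53 -0.    0.91  1.15]
0.64 -0.275 0.0 1.6 [-0.42  0.7   1.53 -0.    0.91 -0.42]
0.64 -0.275 0.0 -1.6 None
0.64 -0.16 0.3 0 [-0.26  0.43  1.23 -0.    1.49  1.31]
0.64 -0.16 0.3 1.6 [-0.26  0.43  1.23  0.    1.49 -0.26]
0.64 -0.16 0.3 -1.6 None
0.55 -0.28 0.4 0 [-0.49  0.34  1.12 -0.    1.68  1.08]
0.55 -0.28 0.4 1.6 [-0.49  0.34  1.12  0.    1.68 -0.49]
0.55 -0.28 0.4 -1.6 None
```

View pics/crop.png

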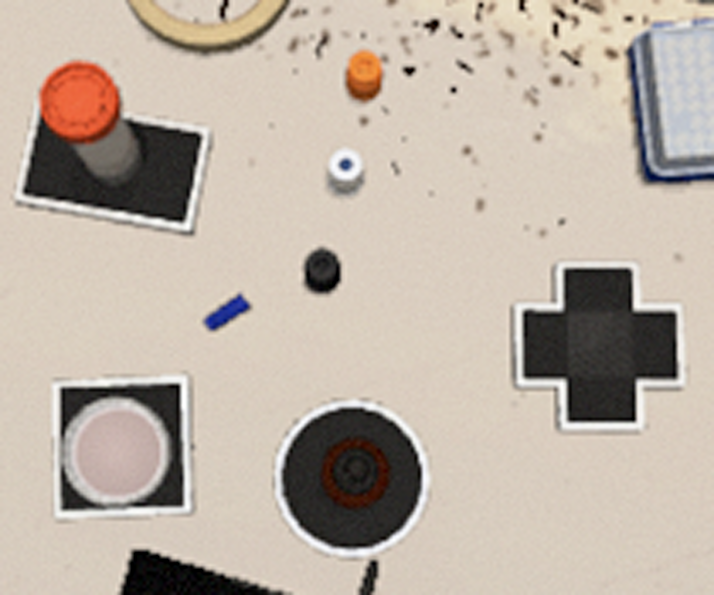

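The crop shows the chosen white-capped vial at crop (345,170), with the orange one at (365,77) and the black one at (322,270) about 50 mm away on either side. The top and scene cameras differ by about 5 mm in y, so I'll use the wrist camera to settle it.

```bash
python3 - <<'E'
from h import *
import pickle
out=[]
for k,(x,y) in enumerate([(.50,-.25),(.58,-.27)]):
    bot.reach([x,y,.30],down(np.pi/2)); bot.hold(.3)
    p=optics.camera_params('wrist'); im,d=optics.grab_frame('wrist')
    o=status.get_obs(); print(o['time'],o['ee_pos'].round(4))
    cv2.imwrite(f'pics/w{k}.png',im[:,:,::-1])
    f={n:[(r['position'],r['score']) for r in finder.place_of('wrist',n)[:3]] for n in ['dish','tube','dropper','vial','stand_round','stand_square','stand_oblong','stand_cross']}
    out.append((p,d,f)); print(p['camera_matrix'].round(1).tolist(),np.linalg.inv(p['world_to_cam']).round(3).tolist())
    for n,v in f.items(): print(n,[(np.round(a).astype(int).tolist(),round(s,2)) for a,s in v])
pickle.dump(out,open('w.pkl','wb'))
E
python3 -c "
import cv2,numpy as np
cv2.imwrite('pics/ww.png',cv2.resize(np.hstack([cv2.imread(f'pics/w{k}.png') for k in (0,1)]),(800,300),interpolation=cv2.INTER_AREA))"
```

```text
2.7 [ 0.4998 -0.2505  0.2999]
[[371.6, 0.0, 321.0], [0.0, 371.6, 237.0], [0.0, 0.0, 1.0]] [[1.0, -0.0, 0.0, 0.5], [-0.0, -0.966, -0.258, -0.186], [0.0, 0.258, -0.966, 0.444], [0.0, 0.0, 0.0, 1.0]]
dish [([311, 117], 0.58)]
tube []
dropper [([304, 224], 0.9), ([313, 117], 0.35)]
vial [([438, 217], 0.88), ([473, 225], 0.86), ([394, 209], 0.77)]
stand_round [([304, 221], 0.9), ([436, 217], 0.51)]
stand_square []
stand_oblong []
stand_cross [([360, 317], 0.96)]
3.875 [ 0.5794 -0.2699  0.3007]
[[371.6, 0.0, 321.0], [0.0, 371.6, 237.0], [0.0, 0.0, 1.0]] [[1.0, 0.0, 0.001, 0.579], [0.001, -0.966, -0.258, -0.205], [0.001, 0.258, -0.966, 0.445], [0.0, 0.0, 0.0, 1.0]]
dish [([243, 104], 0.7)]
tube [([379, 95], 0.92), ([379, 96], 0.64)]
dropper [([239, 211], 0.89)]
vial [([373, 201], 0.88), ([420, 207], 0.88), ([330, 192], 0.79)]
stand_round [([240, 207], 0.81)]
stand_square []
stand_oblong [([376, 96], 0.9)]
stand_cross [([303, 307], 0.87)]
```

View pics/w0.png

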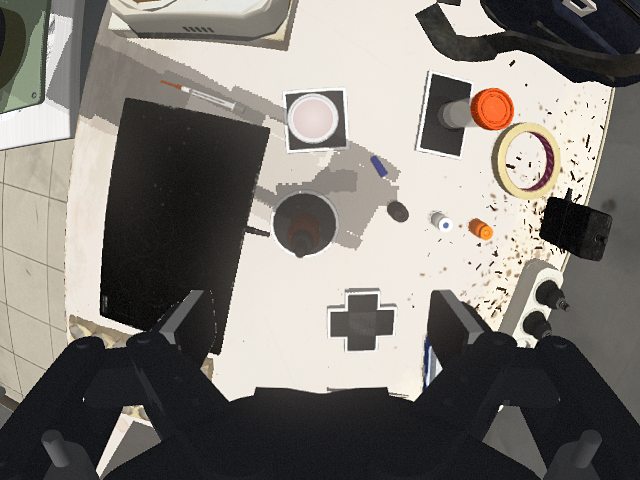

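View pics/w1.png

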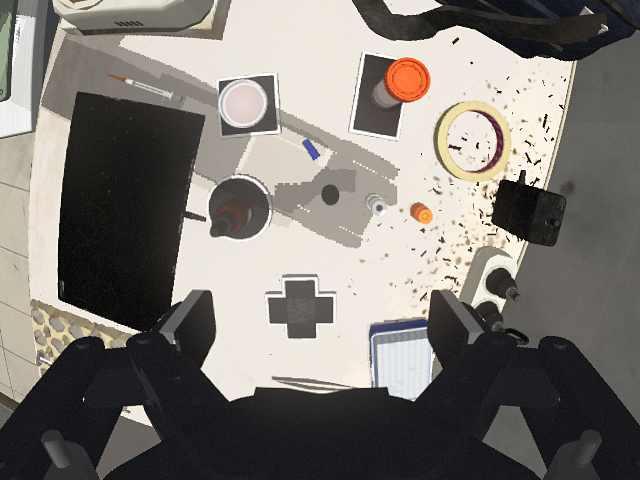

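Both wrist views show every item: dish (313,118)/(243,103), tube cap (492,109)/(407,80), vial (443,223)/(376,204), cross (361,320)/(301,307), round stand (304,222)/(240,208) and oblong stand (446,114)/(378,95). Next I'll segment and locate them.

```bash
cat >> h.py <<'E'
def wray(p,uv):  # fisheye ray(s) -> origin, dirs in world
    K=p['camera_matrix'];T=np.linalg.inv(p['world_to_cam']); uv=np.atleast_2d(uv).astype(float)
    q=(uv-K[:2,2])/K[0,0]; th=np.linalg.norm(q,axis=1,keepdims=True); s=np.where(th>1e-9,np.sin(th)/np.maximum(th,1e-9),1)
    return T[:3,3],np.hstack([q*s,np.cos(th)])@T[:3,:3].T
def wplane(p,uv,z):
    o,r=wray(p,uv); return o+r*((z-o[2])/r[:,2:])
def tri(rays):
    A=np.zeros((3,3));b=np.zeros(3)
    for o,r in rays:
        r=r/np.linalg.norm(r);M=np.eye(3)-np.outer(r,r);A+=M;b+=M@o
    return np.linalg.solve(A,b)
def blob(im,box,f,opn=2):
    x0,y0,x1,y1=box; m=f(im[y0:y1,x0:x1].astype(int)).astype('u1')
    if opn: m=cv2.morphologyEx(m,cv2.MORPH_OPEN,np.ones((opn,opn)))
    n,l,s,c=cv2.connectedComponentsWithStats(m); i=1+s[1:,4].argmax()
    return np.argwhere(l==i)[:,::-1]+[x0,y0]
dark=lambda a:a.max(2)<95
org=lambda a:(a[...,2]-a[...,0]>110)&(a[...,2]>180)
pink=lambda a:(a[...,2]-a[...,1]>12)&(a[...,2]>150)
E
python3 - <<'E'
from h import *
import pickle
W=pickle.load(open('w.pkl','rb')); I=[cv2.imread(f'pics/w{k}.png') for k in (0,1)]
B={'cross':[(325,287,398,353),(263,273,338,340)],'oblong':[(415,70,475,160),(348,50,400,140)],'square':[(282,86,350,154),(214,70,282,138)],'round':[(268,186,342,260),(205,172,274,244)]}
for n,bs in B.items():
    c=[]
    for k in (0,1):
        p=blob(I[k],bs[k],dark); X=wplane(W[k][0],p,.012)[:,:2]*1000
        r=cv2.minAreaRect(X.astype(np.float32)); print(n,k,len(p),np.round(r[0],1),np.round(r[1],1),round(r[2],1))
        if n=='cross':
            mm=p.mean(0); c.append(wray(W[k][0],mm)); print('mean',X.mean(0).round(1))
    if c: print('tri cross',(tri([(o,r[0]) for o,r in c])*1000).round(1))
for n,f,bs,z in [('dish',pink,[(286,92,342,146),(220,80,268,128)],.0255),('cap',org,[(468,85,518,134),(382,55,435,105)],.139)]:
    c=[]
    for k in (0,1):
        p=blob(I[k],bs[k],f); q,rad=cv2.minEnclosingCircle(p.astype(np.float32)); X=wplane(W[k][0],p,z)[:,:2]*1000
        q2,r2=cv2.minEnclosingCircle(X.astype(np.float32)); print(n,k,len(p),np.round(q2,1),round(r2,1),X.mean(0).round(1)); c.append(wray(W[k][0],q))
    print('tri',n,(tri([(o,r[0]) for o,r in c])*1000).round(1))
# crops of vial, square, round for both
cr=[]
for k,(u,v) in enumerate([(443,222),(376,204)]): cr.append(cv2.resize(I[k][v-25:v+25,u-30:u+30],(390,290),interpolation=cv2.INTER_CUBIC))
for k,(u,v) in enumerate([(304,228),(238,215)]): cr.append(cv2.resize(I[k][v-45:v+45,u-60:u+60],(390,290),interpolation=cv2.INTER_CUBIC))
cv2.imwrite('pics/vc.png',np.vstack([np.hstack(cr[:2]),np.hstack(cr[2:])]))
E
```

```text
cross 0 1993 [ 554.8 -419.7] [81.7 82.2] 45.1
mean [ 555.1 -419. ]
cross 1 1238 [ 554.4 -427.2] [82.  66.3] 0.7
mean [ 558.3 -430.1]
tri cross [ 557.9 -436.9  -12.1]
oblong 0 2417 [ 649.5 -151.6] [91.5 51.6] 81.0
oblong 1 2149 [ 649.3 -151.5] [91.3 50.4] 81.3
square 0 635 [ 495.4 -170.7] [64.3 48.8] 4.0
square 1 631 [ 495.8 -178.1] [65.2 34.7] 4.0
round 0 2958 [ 480.6 -286.2] [73.3 74.3] 44.5
round 1 2762 [ 480.9 -286.8] [72.5 73.5] 88.3
dish 0 1166 [ 491.6 -162.4] 21.9 [ 491.6 -162.4]
dish 1 1125 [ 493.7 -163.1] 22.2 [ 493.9 -162.9]
tri dish [ 491.3 -161.8   11.2]
cap 0 1148 [ 652.6 -152.1] 18.6 [ 652.1 -152.1]
cap 1 1414 [ 652.3 -152.2] 18.6 [ 651.9 -152.5]
tri cap [ 651.  -152.9  142.5]
```

View pics/vc.png

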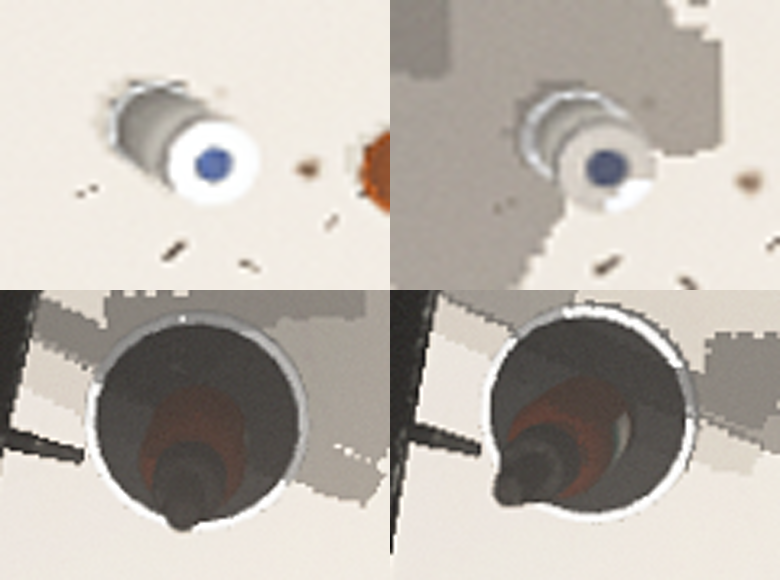

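```bash
cat >> h.py <<'E'
def opening(w): hand.set_gripper(w)
def pick(x,y,z,yaw,op,force,up,above=.07,v=.12):
    hand.set_gripper(op); bot.reach([x,y,z+above],down(yaw)); bot.move_straight([x,y,z],v)
    f0=np.array(status.get_obs()['ft_force']); hand.set_gripper(0.0,force); o=status.get_obs()
    print('grip t',round(o['time'],2),'gap',round(o['finger_gap']*1000,1),'F',np.round(o['finger_force'],1),'ee',o['ee_pos'].round(4),'ft',np.round(f0,1),np.round(o['ft_force'],1))
    bot.move_straight([x,y,z+up],v)
    o=status.get_obs(); print('lift gap',round(o['finger_gap']*1000,1),'ft',np.round(o['ft_force'],1))
def put(x,y,z,yaw,op,up,lift=.08,vd=.05):
    bot.move_straight([x,y,z+up],.2,attitude=down(yaw)); bot.move_straight([x,y,z+.01],.1); bot.move_straight([x,y,z],vd)
    o=status.get_obs(); print('put ft',np.round(o['ft_force'],1),'ee',o['ee_pos'].round(4))
    bot.hold(.2); hand.set_gripper(op); bot.hold(.1); bot.move_straight([x,y,z+lift],.12)
    print('t',round(status.get_obs()['time'],2))
E
python3 - <<'E'
from h import *
import pickle
W=pickle.load(open('w.pkl','rb'))
a=[wplane(W[0][0],(445.8,225.1),.038)[0],wplane(W[1][0],(379.1,208.0),.038)[0],plane('top',np.array([321.8,218.2]),.038)]
print('vial',np.round(a,4).tolist()); print('dropper',plane('top',np.array([324.7,309.1]),.067).round(4))
from h import tri
print('tri',tri([(o,r[0]) for o,r in (wray(W[0][0],(445.8,225.1)),wray(W[1][0],(379.1,208.0)))]).round(4))
pick(.480,-.286,.051,np.pi/2,.080,40,.06,above=.12)
im,d=optics.grab_frame('top'); cv2.imwrite('pics/held.png',im[:,:,::-1]); print(cloud('top',d)[290:330:4,325].round(3).tolist())
E
```

```text
vial [[0.6451, -0.2797, 0.038], [0.6447, -0.2799, 0.038], [0.6436, -0.2802, 0.038]]
dropper [ 0.479  -0.2878  0.067 ]
tri [ 0.6445 -0.2794  0.0397]
grip t 6.84 gap 33.4 F 39.6 ee [ 0.4802 -0.2862  0.0516] ft [0.4 0.2 0.3] [-2.2  0.7  4.9]
lift gap 33.4 ft [ 0.2 -0.2 -2. ]
[[0.482, -0.284, 0.467], [0.479, -0.284, 0.468], [0.475, -0.284, 0.466], [0.471, -0.284, 0.468], [0.468, -0.285, 0.466], [0.465, -0.285, 0.464], [0.461, -0.285, 0.465], [0.458, -0.285, 0.462], [0.454, -0.285, 0.462], [0.451, -0.285, 0.459]]
```

```bash
python3 - <<'E'
from h import *
put(.5525,-.418,.051,np.pi/2,.080,.06,lift=.10)
pick(.490,-.162,.0135,0,.075,40,.05,above=.15)
p=optics.camera_params('wrist'); im,d=optics.grab_frame('wrist'); cv2.imwrite('pics/w2.png',im[:,:,::-1])
E
```

```text
put ft [-0.1 -0.3  2.7] ee [ 0.5524 -0.4183  0.0515]
t 11.24
grip t 14.86 gap 53.2 F 40.9 ee [ 0.4904 -0.1622  0.0146] ft [-0.9 -0.9  0.8] [-2.1  0.5  4.7]
lift gap 53.6 ft [-0.3 -0.1 -0.1]
```

View pics/w2.png

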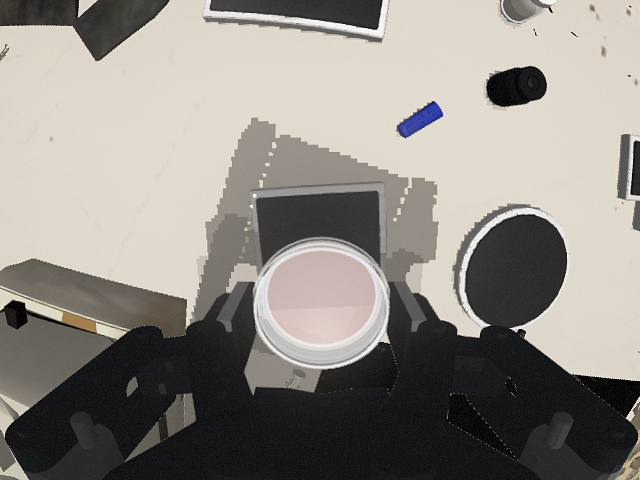

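The dish is held level between the fingers, centred near (321,303), with the round stand clear at (512,267). I'll measure the dish's offset in the grip and the stand from this frame.

```bash
python3 - <<'E'
from h import *
p=optics.camera_params('wrist'); im=cv2.imread('pics/w2.png'); print(status.get_obs()['ee_pos'].round(4))
def cen(n,box,f,z):
    q=blob(im,box,f); X=wplane(p,q,z)[:,:2]*1000; h=cv2.convexHull(X.astype(np.float32)); e=cv2.fitEllipse(h); r=cv2.minAreaRect(h)
    print(n,len(q),'ell',np.round(e[0],1),np.round(e[1],1),'rect',np.round(r[0],1),np.round(r[1],1),round(r[2],1))
cen('round',(450,200,575,330),dark,.012)
cen('dish content',(255,240,390,365),lambda a:(a[...,2]-a[...,1]>12)&(a[...,2]>110),.073)
cen('square',(240,180,400,245),dark,.012)
E
```

```text
[ 0.4894 -0.1618  0.0629]
round 8883 ell [ 478.  -285.7] [75.7 76.6] rect [ 478.4 -285.7] [75.7 75.2] 28.3
dish content 7986 ell [ 493.1 -162.3] [40.4 43.2] rect [ 492.8 -162.3] [40.2 42.8] 0.0
square 5725 ell [ 511.7 -162.2] [34.2 89.9] rect [ 511.3 -160.8] [29.  65.7] 3.0
```

```bash
python3 - <<'E'
from h import *
put(.4767,-.2855,.0138,0,.075,.05,lift=.16)
bot.hold(.2)
p=optics.camera_params('wrist'); im,d=optics.grab_frame('wrist'); cv2.imwrite('pics/w3.png',im[:,:,::-1])
import pickle; pickle.dump(p,open('p3.pkl','wb'))
E
```

```text
put ft [ 0.8 -1.   2.9] ee [ 0.4777 -0.2862  0.0145]
t 19.27
```

View pics/w3.png

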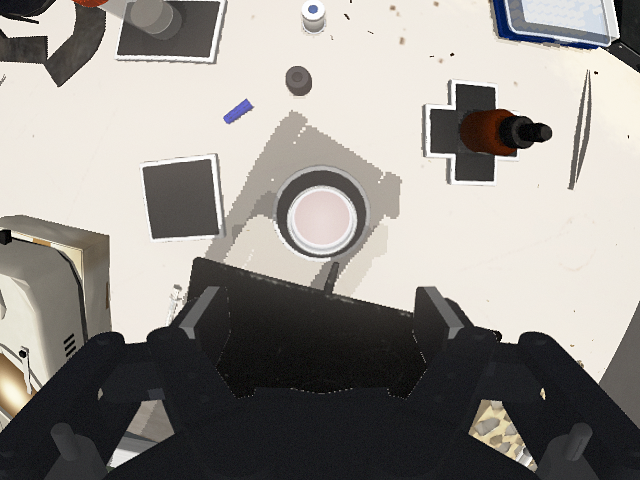

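The dish is on the round stand but offset towards the robot: dish about (321,219), stand about (322,211). The dropper stands on the cross at (475,132). I'll measure the offset.

```bash
cat > m3.py <<'E'
from h import *
import pickle,sys
def analyse(p,im,dishb,roundb,others=()):
    def X(q,z): return wplane(p,q,z)[:,:2]*1000
    q=blob(im,dishb,lambda a:(a[...,2]-a[...,1]>12)&(a[...,2]>120)); e=cv2.fitEllipse(cv2.convexHull(X(q,.024).astype(np.float32))); print('content',np.round(e[0],1),np.round(e[1],1))
    q=blob(im,roundb,dark); H=cv2.convexHull(X(q,.012).astype(np.float32)); print('round', np.round(cv2.minEnclosingCircle(H)[0],1),round(cv2.minEnclosingCircle(H)[1],1))
    for n,b in others:
        q=blob(im,b,dark); r=cv2.minAreaRect(X(q,.012).astype(np.float32)); print(n,np.round(r[0],1),np.round(r[1],1),round(r[2],1))
if __name__=='__main__':
    p=pickle.load(open('p3.pkl','rb')); im=cv2.imread('pics/w3.png')
    analyse(p,im,(285,182,360,256),(268,160,378,262),[('square',(135,145,226,245)),('oblong',(115,0,226,64))])
    u,v=313,9
    print('vial',wplane(p,(u,v),.038).round(4))
    cv2.imwrite('pics/d3.png',cv2.resize(im[155:265,260:380],None,fx=5,fy=5,interpolation=cv2.INTER_CUBIC))
E
python3 m3.py
```

```text
content [ 478.6 -286.8] [43.6 43.8]
round [ 478.4 -286.3] 37.6
square [ 492.4 -162.6] [64.9 65.3] 3.6
oblong [ 647.  -151.3] [91.6 51.2] 81.2
vial [[ 0.6443 -0.2793  0.038 ]]
```

View pics/d3.png

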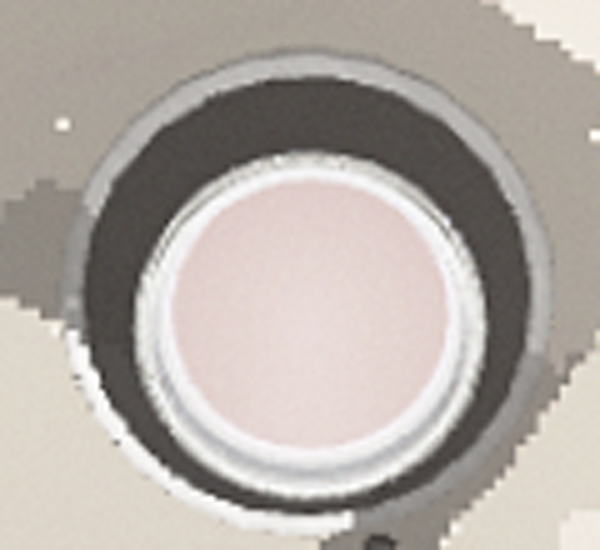

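By measurement the dish is within about 2 mm of the stand centre; most of the apparent offset is parallax. Next is the vial, gripped along y so the fingers stay clear of the look-alikes in ±x.

```bash
python3 - <<'E'
from h import *
pick(.6445,-.2797,.010,0,.052,30,.09,above=.12)
p=optics.camera_params('wrist'); im,d=optics.grab_frame('wrist'); cv2.imwrite('pics/w4.png',im[:,:,::-1])
E
```

```text
grip t 22.13 gap 18.7 F 29.4 ee [ 0.6449 -0.2799  0.0108] ft [ 0.  -0.6 -0.7] [-0.4  0.6  4.2]
lift gap 18.7 ft [-0.4  0.9 -0.7]
```

View pics/w4.png

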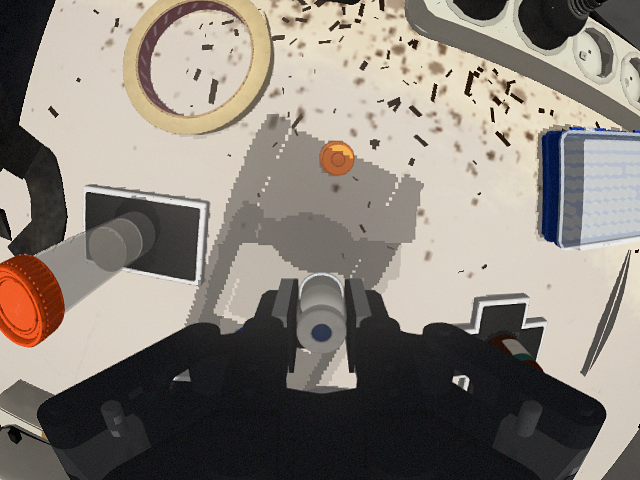

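The vial is held upright, cap at (321,333), with the orange look-alike undisturbed. I'll compute its offset in the grip and place it on the lid.

```bash
python3 - <<'E'
from h import *
p=optics.camera_params('wrist'); e=status.get_obs()['ee_pos']
c=wplane(p,(321,333),e[2]-.0108+.038)[0]; off=c-e; print('off',off.round(4))
ox=float(np.clip(off[0],-.003,.003))
put(.477-ox,-.2864,.0362,0,.05,.065,lift=.13)
bot.hold(.2)
import pickle
p=optics.camera_params('wrist'); im,d=optics.grab_frame('wrist'); cv2.imwrite('pics/w5.png',im[:,:,::-1]); pickle.dump(p,open('p5.pkl','wb'))
cv2.imwrite('pics/w5c.png',cv2.resize(im[120:300,240:400,::-1],None,fx=3,fy=3))
E
```

```text
off [-0.0015 -0.0002  0.0272]
put ft [ 0.3 -0.4  0.3] ee [ 0.4788 -0.2866  0.0363]
t 27.05
```

View pics/w5c.png

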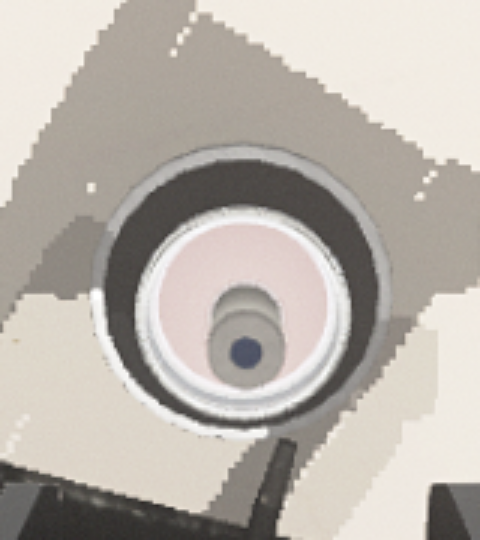

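The vial stands near the centre of the lid: foot about (245,318), lid about (243,313) in the crop. Tube next.

```bash
python3 - <<'E'
from h import *
import pickle
bot.move_straight([.56,-.24,.26],.25,attitude=down(np.pi/2))
pick(.6513,-.1515,.112,np.pi/2,.070,40,.06,above=.10,v=.1)
p=optics.camera_params('wrist'); im,d=optics.grab_frame('wrist'); cv2.imwrite('pics/w6.png',im[:,:,::-1])
e=status.get_obs()['ee_pos']; q=blob(im[:,:,::-1],(240,230,400,400),org); X=wplane(p,q,e[2]-.112+.139); c=(X.max(0)+X.min(0))/2; print('cap',(X.max(0)-X.min(0)).round(4),'off',(c-e).round(4))
E
```

```text
grip t 31.51 gap 34.9 F 40.2 ee [ 0.6516 -0.1516  0.1128] ft [ 0.3  0.3 -0.5] [-0.7 -0.2  3.9]
lift gap 35.3 ft [-0.2 -0.  -0.8]
cap [0.0054 0.0065 0.    ] off [ 0.0202 -0.0217  0.027 ]
```

View pics/w6.png

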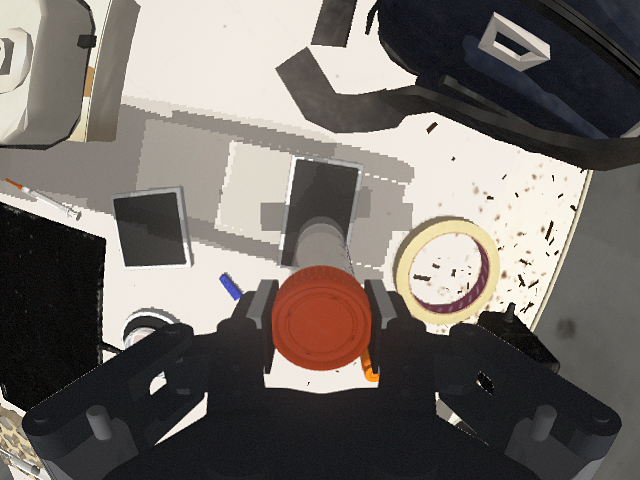

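The tube is held by its cap at (322,322) and hangs straight, and the square stand at (150,228) is empty. Placing it now.

```bash
python3 - <<'E'
from h import *
import pickle
p=optics.camera_params('wrist'); e=status.get_obs()['ee_pos']
off=wplane(p,(322,322),e[2]-.1128+.139)[0]-e; print('off',off.round(4))
oy=float(np.clip(off[1],-.003,.003))
put(.4925,-.1625-oy,.1123,np.pi/2,.070,.06,lift=.07,vd=.03)
bot.move_straight([.52,-.24,.26],.2)
hand.set_gripper(.08); bot.hold(.2)
im,d=optics.grab_frame('top'); cv2.imwrite('pics/t1.png',im[:,:,::-1])
p=optics.camera_params('wrist'); im,d=optics.grab_frame('wrist'); cv2.imwrite('pics/w7.png',im[:,:,::-1]); pickle.dump(p,open('p7.pkl','wb'))
E
```

```text
off [0.0005 0.0022 0.0262]
put ft [-0.6  1.1  4.3] ee [ 0.4927 -0.1649  0.1127]
t 35.86
```

View pics/w7.png

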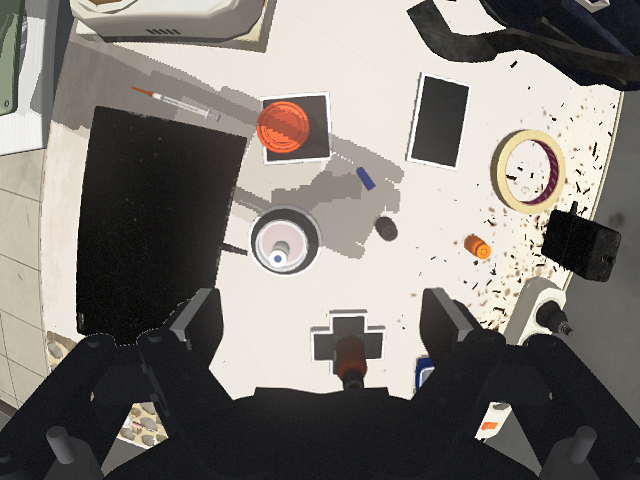

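The tube stands on the square stand (285,127), the dish and vial are fine at (282,248), and the dropper on the cross (350,355) moves to the oblong stand at (438,120).

```bash
python3 - <<'E'
from h import *
import pickle
p=pickle.load(open('p7.pkl','rb')); im=cv2.imread('pics/w7.png')
X=wplane(p,blob(im,(250,95,318,160),org),.139)*1000; print('cap',np.round((X.max(0)+X.min(0))/2,1),np.round(X.max(0)-X.min(0)))
X=wplane(p,blob(im,(405,68,470,170),dark),.012)[:,:2]*1000; print('oblong',cv2.minAreaRect(X.astype(np.float32)))
pick(.5524,-.4183,.051,np.pi/2,.080,40,.075,above=.13)
put(.6471,-.151,.0511,np.pi/2,.080,.075,lift=.12)
bot.move_straight([.55,-.30,.30],.2); bot.hold(.3)
for c in ('top','scene','wrist'):
    p=optics.camera_params(c); im,d=optics.grab_frame(c); cv2.imwrite(f'pics/f_{c}.png',im[:,:,::-1]); pickle.dump((p,d),open(f'f_{c}.pkl','wb'))
a=cv2.imread('pics/f_scene.png')[170:400,170:450]; b=cv2.imread('pics/f_wrist.png')[40:340,180:560]
cv2.imwrite('pics/f.png',np.hstack([cv2.resize(a,(390,320)),cv2.resize(b,(405,320))]))
E
```

```text
cap [ 497.1 -158.2  139. ] [28. 22.  0.]
oblong ((649.5835571289062, -151.32174682617188), (91.52103424072266, 51.486839294433594), 80.90444946289062)
grip t 39.88 gap 33.5 F 39.7 ee [ 0.5526 -0.4185  0.0516] ft [ 0.3  0.2 -0.9] [1.  0.7 2.4]
lift gap 33.4 ft [ 0.  -0.4 -0.5]
put ft [1.4 0.1 0.8] ee [ 0.6479 -0.1512  0.0517]
t 45.33
```

View pics/f.png

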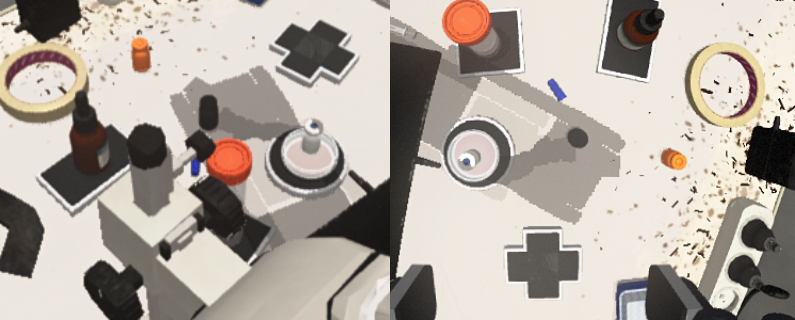

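All items are on their stands and upright. One numeric check of the centring from the top camera before handing in.

```bash
python3 - <<'E'
from h import *
import pickle
im=cv2.imread('pics/f_top.png'); w=cv2.imread('pics/f_wrist.png'); pw,_=pickle.load(open('f_wrist.pkl','rb'))
o2=lambda a:(a[...,2]-a[...,0]>70)
def mid(X): return np.round((X.max(0)+X.min(0))/2*1000,1)
W=lambda q,z:wplane(pw,q,z)[:,:2]
T=lambda q,z:np.array([plane('top',p.astype(float),z)[:2] for p in q])
X=W(blob(w,(215,30,290,115),o2),.139);print('cap wrist',mid(X),np.ptp(X,axis=0)*1000)
X=T(blob(im,(225,255,290,330),o2),.139);print('cap top',mid(X),np.ptp(X,axis=0)*1000)
cv2.imwrite('pics/ft.png',cv2.resize(im[180:340,220:360],None,fx=3.7,fy=3.7,interpolation=cv2.INTER_CUBIC))
E
```

```text
cap wrist [ 494.3 -166.7] [38.52834644 37.97526759]
cap top [ 491.5 -167.2] [37.37370913 37.80611143]
```

View pics/ft.png

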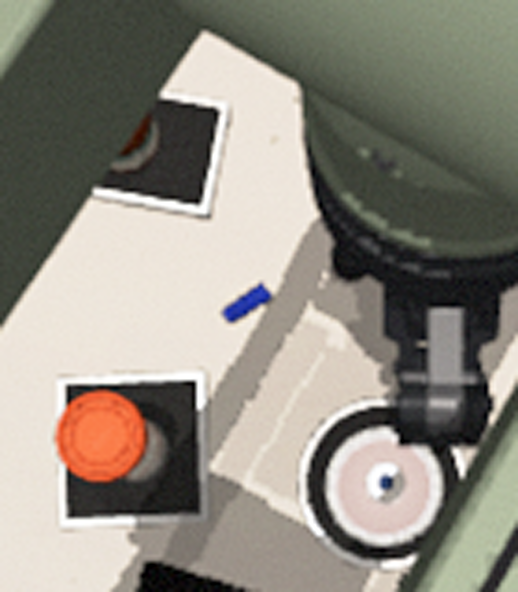

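The cap reads within about 3 mm of the square stand's centre, and the vial sits at the middle of the lid, (385,484) in the crop. Handing in.

```bash
python3 -c "
from plant import workorder
print(workorder.finish_job())"
```

```text
the job is handed in; nothing more can be done
None
```

I've handed the job in: the dish is on the round stand with the vial on its lid, the tube is on the square stand and the dropper bottle on the oblong one, all upright and released; the dish and tube measured within about 3 mm of centre, while the vial and dropper were checked only by eye.

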